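# Clamp the magneto end housing under the swing strap

### The job

The grey end housing sits in the nest of the clamping fixture. Push the steel strap round with a finger until it is fully over the housing against its stop, then press the cam lever all the way down so that the strap's pad clamps the housing. Leave the housing in its nest and the other things on the bench where they are, and finish clear of everything.

Things in the scene. Friction and masses are not known exactly. Their poses are not given: they have to be found in the camera images.
- fixture: Clamping fixture: grey iron plate 130 (x) x 200 (y) x 15 mm fixed on the slate; origin at the centre of its underside, z up. The housing's nest (four pins, tops 29 mm up) is centred at (0, -40) mm, the post with strap and lever at (0, +50) mm; it is 34 mm thick up to 70 mm, the strap turns above that, and cheeks for the lever pin end 135 mm up.
- strap_pivot (a point): Point on the post's vertical axis at the strap's mid height (92 mm above the slate). Axes as the fixture's.
- strap_tip (a point): On the middle line of the flat steel strap at mid height, 117 mm from the pivot axis. Strap: 26 mm wide, 16 thick, round end 130 mm from the axis, underside 84 and top 100 mm above the slate (4 lower when clamped); a screw head above the pad ends at 105 mm. y points back to the pivot, x across, the way it travels when swinging home: push on its -x side, where a fingertip has room.
- strap (a joint): Strap angle, rad: 0 = on its stop, straight over the housing (pointing to the fixture's -y); grows as it swings away clockwise seen from above, at 1.57 it points to the fixture's -x. Starts parked at 1.0 to 1.7. It stays where it is left; friction about 0.12 N m (some 1 N at its end).
- pressure_pad: Black pad 22 mm wide under the strap, 90 mm from the pivot axis; origin at the centre of its lower face, 76 mm above the slate with the lever up, so 3 mm over the housing's boss. Pressing the lever down lowers strap and pad by about 4 mm and clamps the boss; with the lever down first the pad would foul the boss.
- lever_pivot (a point): Centre of the cam lever's horizontal pin, on the post's axis 120 mm above the slate; the pin lies along the fixture's x. Axes as the fixture's.
- lever_tip (a point): End of the cam lever on its middle line, 105 mm from its pin. The lever is a steel bar 16 mm wide and 10 mm thick, with a paddle 26 mm wide over its last 34 mm.
- lever (a joint): Cam lever angle, rad: 0 = raised, 60 degrees above level, leaning to the fixture's +y (away from the housing); grows as it is pushed over towards +y and down; 1.1 = fully down on its stop, 3 degrees below level. Starts at 0 to 0.2. It stays where it is left; friction about 0.22 N m (some 2.5 N near its end).
- housing_boss (a point): Centre of the top of the end housing's boss, 73 mm above the slate. The housing is a loose grey aluminium casting in the nest: flange 80 mm wide and 10 mm high, body 66 to 58 mm wide up to 40 mm, boss 34 mm wide up to 58 mm (heights above its own foot, which stands on the 15 mm plate).
- commutator: Loose copper commutator, 56 mm wide at its collar, 48 mm high; origin under its centre.
- oiler: Loose brass oiler, 60 mm wide, its thin spout rises to 103 mm; origin under its centre.
- coil_former: Loose white ceramic coil former (a spool), 52 mm wide and 52 mm high; origin under its centre.
- bearing: Loose steel bearing ring, 52 mm wide, 15 mm high; origin under its centre.
- magnet: Loose horseshoe magnet lying flat, 90 x 80 x 22 mm; origin under its middle.
- screwdriver: Loose screwdriver with a wooden handle, lying on the slate.
There are look-alikes about, which are no part of the job. There is more than one size of the fixture; the one meant has the size given above. Leave any red look-alike of the part that bears housing_boss alone.

How it is judged:
On the way, in this order (a step that is already met when the one before it is completed fails the run):
1. the strap is swung fully over the housing while the cam lever is still up (value of joint strap below 0.09 rad and value of joint lever below 0.5 rad), for 0.1 s.
2. the cam lever is pressed down with the strap over the housing (value of joint lever above 1 rad and value of joint strap below 0.09 rad), for 0.2 s.
At the end, for the whole second after the job is handed in: The strap is within 0.09 rad of its stop over the housing, the cam lever within 0.1 rad of its lower stop, the pad presses on the housing's boss with more than 2 N and within 12 mm of its centre, all at rest, and the housing is within 10 mm of where it started (all of step 2 and contact force between pressure_pad and housing above 2 N and horizontal distance between pressure_pad and housing_boss below 0.012 m and distance of housing_boss from where it was at the start of the episode below 0.01 m and linear speed of pressure_pad below 0.01 m/s); the robot touches nothing.
It fails at once if the end housing is lifted, tipped or pushed out of its nest (distance of housing_boss from where it was at the start of the episode above 0.01 m or angle between housing_boss's own z axis and vertical above 0.15 rad).
It fails at once if another loose thing on the bench is lifted, knocked over or shifted by more than 15 mm (distance of any of commutator, oiler, coil_former, bearing, magnet, screwdriver from where it was at the start of the episode above 0.015 m or angle between any of commutator, oiler, coil_former, bearing, magnet, screwdriver's own z axis and vertical above 0.35 rad).
It also fails if it takes over 48 s, if anything falls off the work surface, if the arm or the gripper's body presses on something with over 40 N, if the wrist force passes 120 N, or if a joint passes its speed limit or range.

### The arm

A 6-joint arm with a two-finger parallel gripper is mounted at the origin on the work surface. World frame = base frame: x ahead of the robot, y to its left, z up, the work surface at z = 0. Lengths are in m, angles in rad, forces in N, time in s.
With the tool pointing down it reaches from about 0.375 to 0.825 m from the base axis. Payload 5.5 kg.
Tool frame: the origin (TCP) lies midway between the tips of the shut fingers; the grasp point (between the pads) lies 19 mm behind it; z points along the fingers, y is the direction in which the jaws open and shut (so a half turn about z gives the same grasp; the last joint's range is limited). The gripper opens to 85 mm and grips with 20 to 120 N. Pads are 22 mm wide; open, the fingers measure 114 mm over their backs; the gripper's body (76 mm by 85 mm) begins 54 mm behind the grasp point. The pads swing forward as they close: fully open they stand 13 mm farther back than shut.
Start: joints at [1.331, 0.314, -0.047, 1.21, 0, 1.571], TCP at [0.143, 0.583, 0.208] pointing down, gripper open.
Joint ranges: [-2.67, 2.67], [-0.69, 1.73], [-1.03, 1.25], [-2.08, 2.16], [-1.42, 1.45], [-3.14, 3.14]. Speed limits (rad/s): [2.39, 2.39, 3.01, 3.14, 3.14, 3.14].

### API

Orientations are given as a rotation vector (axis times angle).
In Python, from plant import move_pose, move_straight, movej, gripper_to, hold, inverse_kinematics, read_camera, PlanningError, finish_job, get_time_s, get_q, get_joint_velocities, get_tau, get_position, get_eef_rot, get_ft_force, get_moment, get_width gives the robot as it stands. Calls block until the motion is done:
- move_pose(position, orientation): joint-space move of the TCP to a pose.
- move_straight(position, orientation=None, vel=0.15): straight line of the TCP; orientation=None keeps the orientation; vel is the mean speed in m/s.
- movej(angles): joint-space move.
- gripper_to(opening, grasp_force=None): opening from 0.0 (shut) to 1.0 (fully open); grasp_force is the grip in N (None keeps the last); returns when the fingers have stopped.
- hold(seconds).
- inverse_kinematics(position, orientation): joint angles nearest the present ones, or None.
- read_camera(name): name is "side" or "top" or "wrist"; returns a dict with "image" (400x640x3 uint8, red, green, blue), "range_z" (400x640 float32, m along the optical axis (not along the pixel's ray), 0 where there is no reading), "camera_matrix" (3x3 intrinsics, pixels), "dist_coeffs" ([k1, k2, p1, p2, k3] as OpenCV has them; the pictures are not rectified), "R" (3x3) and "t" (3): a world point X has camera coordinates R X + t. Camera axes: x right, y down, z forward; pixel columns grow to the right and rows downward; lengths in m; the calibration is good to about 2 mm. A picture is of the moment at which its call begins.
A pose or a line that the arm cannot do raises PlanningError and nothing moves.
- finish_job(): hands the job in, once; it reports no verdict.
Readings, each from a call of its own:
- get_time_s(): time.
- get_q(): joint angles.
- get_joint_velocities(): joint speeds.
- get_tau(): joint torques, N m.
- get_position(): TCP position.
- get_eef_rot(): TCP orientation.
- get_ft_force(): force on the tool from outside, world axes, zero at the start.
- get_moment(): the same for the moment, N m.
- get_width(): opening from 0.0 (shut) to 1.0 (fully open).
Only numpy, scipy, OpenCV 4.12 (cv2) and the standard library are available. Lean on these libraries where they do the work, as an engineer would, in place of code of your own. Each camera call takes 0.05 s, during which the arm holds its last target.

## Working session

There is one attempt and no reset: what is moved stays moved. The work goes in short steps, each a Python script; the robot and the scene stay as the last script left them, time stands still between calls to the robot, and variables do not carry over. Pictures are saved under pics/ and viewed, and the job is handed in when it is done.

```bash
ls; mkdir -p pics; python3 - <<'E'
from plant import *
import cv2,numpy as np
np.set_printoptions(precision=3,suppress=True)
for n in ["top","side","wrist"]:
    c=read_camera(n); np.savez(f"{n}0.npz",**c)
    cv2.imwrite(f"pics/{n}0.png",c["image"][:,:,::-1]); print(n,c["camera_matrix"],c["dist_coeffs"],c["R"],c["t"])
print(get_time_s(),get_eef_rot())
E
```

```text
pics
top [[416.681   0.    319.46 ]
 [  0.    416.681 201.654]
 [  0.      0.      1.   ]] [-0.013  0.     0.     0.     0.   ] [[-0.023 -1.    -0.002]
 [-0.997  0.023 -0.074]
 [ 0.074 -0.    -0.997]] [0.001 0.533 1.151]
side [[386.869   0.    318.293]
 [  0.    386.869 198.928]
 [  0.      0.      1.   ]] [0.012 0.    0.    0.    0.   ] [[ 0.812 -0.584 -0.006]
 [-0.302 -0.411 -0.86 ]
 [ 0.5    0.7   -0.51 ]] [-0.439  0.291  0.944]
wrist [[293.943   0.    321.972]
 [  0.    293.943 202.452]
 [  0.      0.      1.   ]] [-0.031  0.     0.     0.     0.   ] [[ 0.238  0.971 -0.001]
 [ 0.93  -0.228  0.288]
 [ 0.279 -0.069 -0.958]] [-0.6   -0.036  0.379]
0.15 [-0.376 -3.119  0.002]
```

View pics/top0.png

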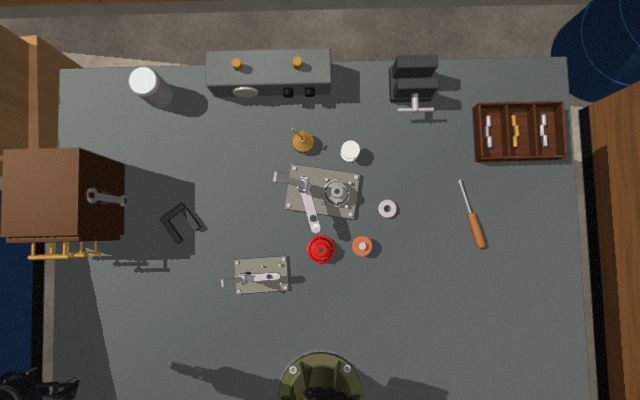

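View pics/side0.png

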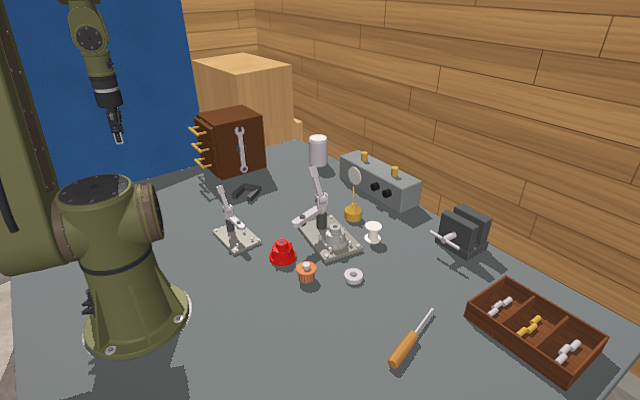

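View pics/wrist0.png

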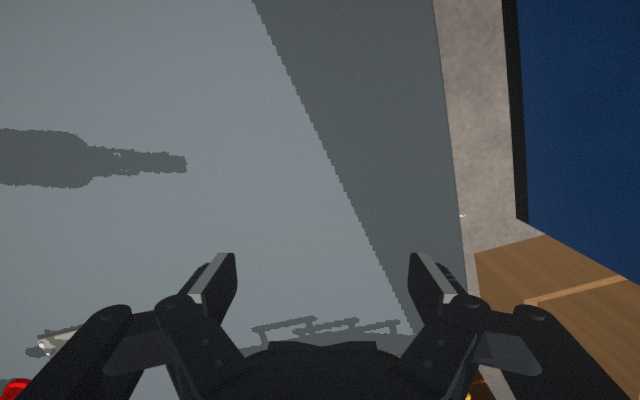

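```bash
cat > h.py <<'E'
import numpy as np,cv2
np.set_printoptions(precision=4,suppress=True)
def cloud(c):
    K=c["camera_matrix"];h,w=c["range_z"].shape
    uv=np.stack(np.meshgrid(np.arange(w),np.arange(h)),-1).reshape(-1,1,2).astype(float)
    n=cv2.undistortPoints(uv,K,c["dist_coeffs"]).reshape(h,w,2)
    z=c["range_z"][...,None]
    P=np.concatenate([n*z,z],-1)
    return (P-c["t"])@c["R"]
def proj(c,X):
    return cv2.projectPoints(np.atleast_2d(X).astype(float),cv2.Rodrigues(c["R"])[0],c["t"],c["camera_matrix"],c["dist_coeffs"])[0].reshape(-1,2)
E
python3 - <<'E'
from h import *
c=np.load("top0.npz");P=cloud(c)
cv2.imwrite("pics/topcrop.png",cv2.resize(c["image"][120:270,250:420,::-1],None,fx=4.7,fy=4,interpolation=cv2.INTER_CUBIC)[:600,:800])
Z=P[120:270,250:420]
print(Z[140-120:,:][0][::10])
sl=P[150:225,270:370]
# plate mask
m=(sl[...,2]>0.009)&(sl[...,2]<0.02)
pts=sl[m];print(m.sum(),np.median(pts[:,2]),cv2.minAreaRect((pts[:,:2]*1000).astype(np.float32)))
full=P[100:290,210:430];
for lo,hi in [(.09,.115),(.066,.08),(.115,.25)]:
    m=(sl[...,2]>lo)&(sl[...,2]<hi) if hi!=.115 else (P[150:245,270:345,2]>lo)&(P[150:245,270:345,2]<hi)
    s=sl if hi!=.115 else P[150:245,270:345]
    print(lo,m.sum(),s[m].mean(0),s[m].min(0),s[m].max(0),cv2.minAreaRect((s[m][:,:2]*1000).astype(np.float32)))
v=np.uint8(np.clip(P[...,2]/.25,0,1)*255)[120:270,250:420]
cv2.imwrite("pics/topz.png",cv2.resize(cv2.applyColorMap(v,cv2.COLORMAP_JET),None,fx=4,fy=4,interpolation=0))
E
```

```text
[[ 0.7175  0.1853 -0.0004]
 [ 0.7164  0.1561  0.0011]
 [ 0.7163  0.1275 -0.0015]
 [ 0.7151  0.0984  0.0011]
 [ 0.7138  0.0693  0.0034]
 [ 0.7015  0.0383  0.0549]
 [ 0.705   0.0111  0.0366]
 [ 0.7125 -0.0171  0.0003]
 [ 0.7127 -0.0461 -0.0034]
 [ 0.7111 -0.0748  0.0007]
 [ 0.6988 -0.0996  0.0525]
 [ 0.7096 -0.1325  0.0014]
 [ 0.7101 -0.162  -0.0038]
 [ 0.7092 -0.1908 -0.003 ]
 [ 0.7082 -0.2196 -0.0015]
 [ 0.7068 -0.2478  0.0021]
 [ 0.707  -0.2775 -0.002 ]]
2040 0.014177006333188056 ((585.6022338867188, -22.626853942871094), (199.83065795898438, 174.311767578125), 80.157470703125)
0.09 435 [0.5061 0.0126 0.0986] [ 0.4476 -0.0113  0.092 ] [0.5857 0.0467 0.1094] ((515.0813598632812, 11.950355529785156), (137.7589569091797, 36.54890441894531), 17.63728904724121)
0.066 122 [ 0.5565 -0.0583  0.0721] [ 0.5401 -0.0729  0.0674] [ 0.5724 -0.0429  0.0763] ((556.3174438476562, -57.933677673339844), (29.78554344177246, 32.3995361328125), 88.6518783569336)
0.115 372 [0.5758 0.0555 0.1592] [0.5511 0.0167 0.1155] [0.595  0.0988 0.2064] ((573.015380859375, 57.875858306884766), (81.96762084960938, 41.44160461425781), 87.60076904296875)
```

View pics/topcrop.png

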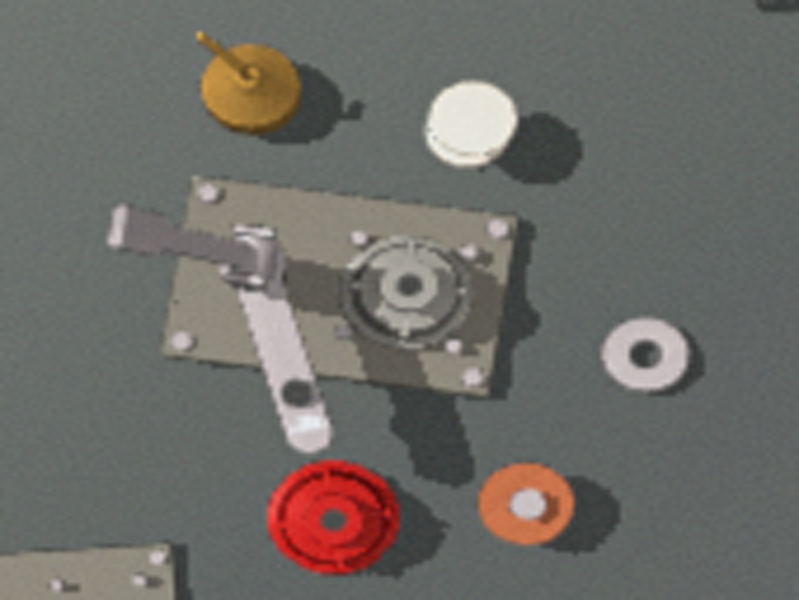

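View pics/topz.png

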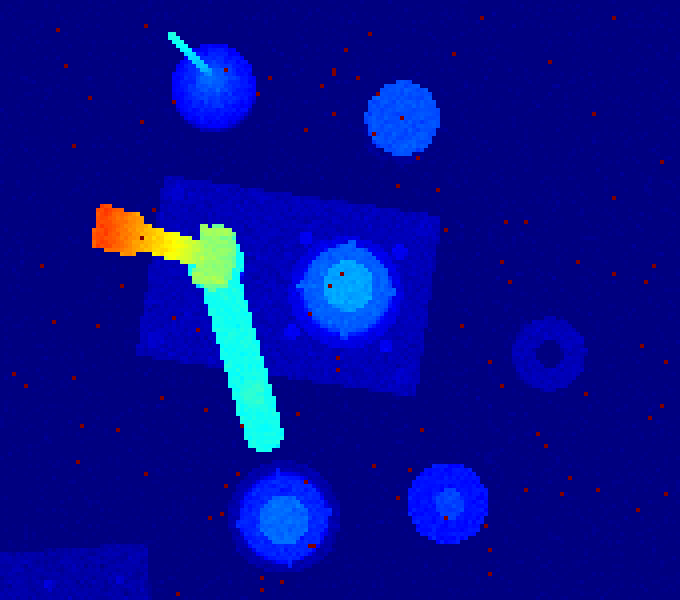

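```bash
cat >> h.py <<'E'
def ray(c,uv,z):
    n=cv2.undistortPoints(np.array(uv,float).reshape(-1,1,2),c["camera_matrix"],c["dist_coeffs"]).reshape(-1,2)
    d=np.c_[n,np.ones(len(n))]@c["R"]; o=-c["R"].T@c["t"]
    return o+d*((z-o[2])/d[:,2])[:,None]
E
python3 - <<'E'
from h import *
c=np.load("top0.npz");P=cloud(c)
uv=np.array([(192,178),(518,215),(487,396),(163,352)])/[4.7,4]+[250,120]
C=ray(c,uv,.015)[:,:2];ctr=C.mean(0)
print(C,ctr,[np.linalg.norm(C[i]-C[(i+1)%4]) for i in range(4)])
ey=(C[0]+C[3]-C[1]-C[2]);ey/=np.linalg.norm(ey);ex=np.array([ey[1],-ey[0]])
ex2=(C[0]+C[1]-C[2]-C[3]);ex2/=np.linalg.norm(ex2);print(ex,ex2,ey)
boss=np.array([.5565,-.0583]);print("boss in fixture",(boss-ctr)@ex,(boss-ctr)@ey)
piv=ctr+.05*ey;print("pivot",piv)
s=P[150:245,270:345];m=(s[...,2]>.092)&(s[...,2]<.108)
pts=s[m];f=np.c_[(pts[:,:2]-piv)@ex,(pts[:,:2]-piv)@ey];
f=f[(np.hypot(*f.T)>.03)&(f[:,0]<0)]
mu=f.mean(0);w,v=np.linalg.eigh(np.cov(f.T));d=v[:,1];d*=np.sign(d@mu)
th=np.arctan2(-d[0],-d[1]);print("strap dir",d,"angle",th,"offset from pivot",d[0]*mu[1]-d[1]*mu[0],(f@d).max())
# loose things
for n,(u0,u1,v0,v1) in dict(oiler=(288,316,125,156),spool=(338,363,138,163),bearing=(375,400,195,222),comm=(350,375,233,260),red=(303,338,232,267)).items():
    q=P[v0:v1,u0:u1].reshape(-1,3);q=q[(q[:,2]>.008)&(q[:,2]<.15)];print(n,q.min(0),q.max(0),((q.min(0)+q.max(0))/2)[:2])
s=P[150:225,265:330];m=(s[...,2]>.14)&(s[...,2]<.25);q=s[m];L=np.c_[(q[:,:2]-piv)@ex,(q[:,:2]-piv)@ey,q[:,2]-.12]
print("lever x",L[:,0].min(),L[:,0].max());
mm=L.mean(0);w,v=np.linalg.eigh(np.cov(L[:,1:].T));print("lever",mm,v[:,1],L[np.argmax(L[:,2])],L[:,1].max())
i=np.arange(0,len(L),25);print(L[i][np.argsort(L[i][:,1])])
E
```

```text
[[ 0.6406  0.0674]
 [ 0.6095 -0.1287]
 [ 0.4818 -0.1063]
 [ 0.5173  0.087 ]] [ 0.5623 -0.0202] [np.float64(0.19853045972010516), np.float64(0.1296782371615205), np.float64(0.19648449825458356), np.float64(0.12485812155845608)]
[ 0.9857 -0.1684] [ 0.9863 -0.1651] [0.1684 0.9857]
boss in fixture 0.0006957427419801133 -0.0385696530073709
pivot [0.5707 0.0291]
strap dir [-0.9097 -0.4153] angle 1.1425501119573453 offset from pivot -0.0010678326847595558 0.12728146761912157
oiler [0.675  0.0027 0.0084] [0.7333 0.0594 0.1029] [0.7042 0.0311]
spool [ 0.6486 -0.1242  0.0081] [ 0.6998 -0.0743  0.0568] [ 0.6742 -0.0993]
bearing [ 0.4853 -0.2278  0.0082] [ 0.5363 -0.1758  0.0199] [ 0.5108 -0.2018]
comm [ 0.3818 -0.1507  0.0296] [ 0.4341 -0.0975  0.0517] [ 0.408  -0.1241]
red [ 0.3635 -0.0494  0.008 ] [0.4478 0.0267 0.0993] [ 0.4056 -0.0113]
lever x -0.011670074774042296 0.01438918817182456
lever [0.0007 0.0442 0.0585] [0.6497 0.7602] [0.0006 0.0645 0.0864] 0.07021525289410532
[[ 0.0019  0.0104  0.0223]
 [-0.0058  0.0119  0.021 ]
 [ 0.0042  0.0134  0.0208]
 [ 0.0079  0.035   0.0466]
 [ 0.0032  0.0563  0.0759]
 [ 0.0076  0.0594  0.076 ]
 [-0.0087  0.0633  0.0843]
 [-0.0063  0.0664  0.0816]
 [ 0.0125  0.0665  0.0852]
 [-0.0108  0.0688  0.0754]]
```

```bash
cat >> h.py <<'E'
from scipy.spatial.transform import Rotation as Ro
ctr=np.array([.5623,-.0202]);ey=np.array([.167,.986]);ey/=np.linalg.norm(ey);ex=np.array([ey[1],-ey[0]])
piv=ctr+.05*ey
def W(x,y,z):  # pivot-relative fixture coords -> world
    return np.r_[piv+x*ex+y*ey,z]
def rot(xd):  # fixture-frame direction of tool x, tool down
    x=np.r_[xd[0]*ex+xd[1]*ey,0];x/=np.linalg.norm(x);z=np.array([0,0,-1.])
    return Ro.from_matrix(np.c_[x,np.cross(z,x),z]).as_rotvec()
def pp(th,gap,r=.11,z=.083):  # finger pose beside strap
    d=np.array([-np.sin(th),-np.cos(th)]);t=np.array([np.cos(th),-np.sin(th)])
    q=r*d-t*(.013+.011+gap);return W(q[0],q[1],z),t
E
python3 - <<'E'
from h import *
from plant import *
for s in (1,-1):
    for th,g in ((1.14,.02),(.6,0),(0,0)):
        p,t=pp(th,g);print(s,th,p,inverse_kinematics(p,rot(s*t)))
    for r,a in ((.085,60),(.085,-3)):
        a=np.radians(a)
        for tr in ((0,1),(0,-1)):
            print("lev",tr,inverse_kinematics(W(0,r*np.cos(a),.12+r*np.sin(a)+.02),rot(np.array(tr))))
c=np.load("top0.npz");P=cloud(c);s=P[250:300,215:295];print("small fixture max z",s[...,2].max(),s[s[...,2]>.06].min(0),s[s[...,2]>.06].max(0))
E
```

```text
1 1.14 [0.453 0.043 0.083] [ 0.0946  0.137  -0.5727  0.8611 -0.     -1.7392]
1 0.6 [ 0.477  -0.0334  0.083 ] [-0.0699  0.178  -0.523   0.8698 -0.     -2.4437]
1 0 [ 0.5286 -0.0753  0.083 ] [-0.1416  0.2752 -0.3965  0.8991  0.     -3.1154]
lev (0, 1) [ 0.1223  0.2774 -0.082   1.2114  0.      1.8609]
lev (0, -1) [ 0.1223  0.2774 -0.082   1.2114  0.     -1.2807]
lev (0, 1) [ 0.1905  0.342  -0.1747  1.0541  0.      1.9291]
lev (0, -1) [ 0.1905  0.342  -0.1747  1.0541  0.     -1.2125]
-1 1.14 [0.453 0.043 0.083] [ 0.0946  0.137  -0.5727  0.8611 -0.      1.4024]
-1 0.6 [ 0.477  -0.0334  0.083 ] [-0.0699  0.178  -0.523   0.8698  0.      0.6979]
-1 0 [ 0.5286 -0.0753  0.083 ] [-0.1416  0.2752 -0.3965  0.8991  0.      0.0262]
lev (0, 1) [ 0.1223  0.2774 -0.082   1.2114  0.      1.8609]
lev (0, -1) [ 0.1223  0.2774 -0.082   1.2114  0.     -1.2807]
lev (0, 1) [ 0.1905  0.342  -0.1747  1.0541  0.      1.9291]
lev (0, -1) [ 0.1905  0.342  -0.1747  1.0541  0.     -1.2125]
small fixture max z 1.1868762600088756 [ 0.3174 -0.0113  0.0611] [0.4458 0.2351 1.1869]
```

```bash
python3 - <<'E'
from h import *
from plant import *
gripper_to(0.0)
p=get_position();move_straight([p[0],p[1],.32],vel=.3)
a,t=pp(1.14,.02);move_pose([a[0],a[1],.3],rot(-t))
print(get_position(),get_time_s())
move_straight([a[0],a[1],.12],vel=.2)
for n in ["wrist","side"]:
    c=read_camera(n);cv2.imwrite(f"pics/{n}1.png",c["image"][:,:,::-1])
print(get_time_s(),get_ft_force(),get_width())
E
```

```text
[0.4531 0.0436 0.3   ] 3.6667
4.8167 [0.8412 0.4316 0.0318] 0.0013014090504102304
```

View pics/wrist1.png

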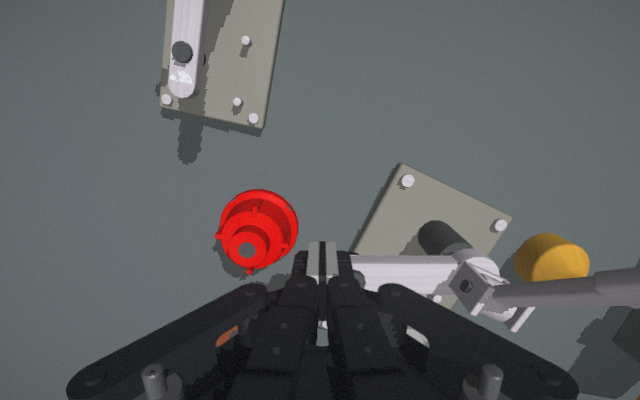

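View pics/side1.png

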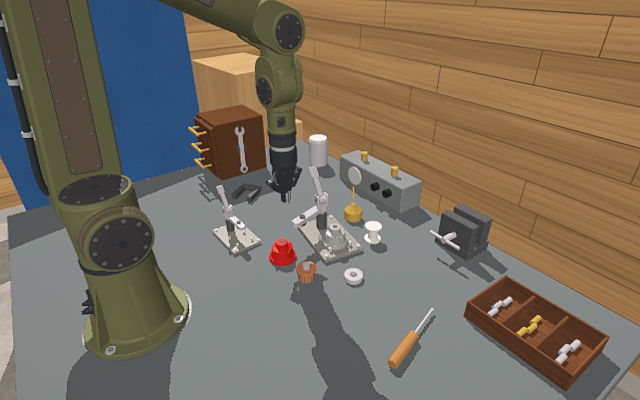

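The wrist view shows the shut fingertips at (322,250), just on the push side of the strap, whose edge is at row ~256. The side view shows the gripper clear of both levers. Next I descend and push round the arc.

```bash
python3 - <<'E'
from h import *
from plant import *
a,t=pp(1.14,.02,z=.083);move_straight(a,vel=.1);print(get_ft_force())
for th in [1.14,1.0,.85,.7,.55,.4,.25,.12]:
    a,t=pp(th,0);move_straight(a,rot(-t),vel=.08)
    f=get_ft_force();print(th,get_time_s(),f,"along t",f[:2]@(t[0]*ex+t[1]*ey))
    if np.linalg.norm(f)>40: break
for n in ["wrist","top"]:
    c=read_camera(n);np.savez(f"{n}2.npz",**c);cv2.imwrite(f"pics/{n}2.png",c["image"][:,:,::-1])
E
```

```text
[-0.2134  0.6934  0.464 ]
1.14 5.7333 [-0.7941  0.4653  0.3321] along t -0.6557315224103587
1.0 6.0833 [-0.771   0.8607  0.0812] along t -1.0941173978431782
0.85 6.4417 [-0.9538 -0.4152 -0.4755] along t -0.14770708495356036
0.7 6.8 [ 0.0797  0.4162 -0.4709] along t -0.2659779502694701
0.55 7.1583 [ 0.2539 -0.4273  0.4434] along t 0.47230215143381254
0.4 7.5167 [-0.1103 -0.1191  0.6437] along t -0.02899141190347586
0.25 7.875 [-0.7849  0.1134  0.7626] along t -0.7633538546696971
0.12 8.2083 [ 0.5006  0.1267 -0.8724] along t 0.44407886989024103
```

View pics/wrist2.png

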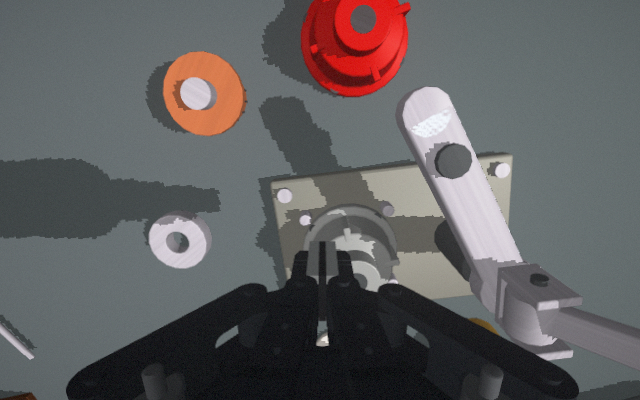

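```bash
python3 - <<'E'
from h import *
from plant import *
print(get_position(),get_q(),get_width())
c=np.load("top2.npz");P=cloud(c)
cv2.imwrite("pics/topcrop2.png",cv2.resize(c["image"][120:270,230:430,::-1],None,fx=4,fy=4,interpolation=cv2.INTER_CUBIC))
w=np.load("wrist2.npz");Q=cloud(w)
for uv in [(435,110),(454,160),(490,220),(540,290),(363,20),(350,235),(285,195),(323,290),(323,250),(310,262)]: print(uv,Q[uv[1],uv[0]])
print(proj(w,get_position()))
E
```

```text
[ 0.5155 -0.0691  0.0829] [-0.1334  0.2522 -0.4279  0.8916  0.0002  0.1568] 0.000917182841678565
(435, 110) [0.4594 0.0065 0.0975]
(454, 160) [0.485  0.0089 0.1039]
(490, 220) [0.5243 0.0242 0.0998]
(540, 290) [0.554  0.0307 0.1265]
(363, 20) [ 0.4018 -0.0098  0.058 ]
(350, 235) [ 0.5299 -0.0523  0.0555]
(285, 195) [ 0.4968 -0.0943  0.0189]
(323, 290) [ 0.5117 -0.0672  0.1437]
(323, 250) [ 0.5054 -0.0652  0.1203]
(310, 262) [ 0.5031 -0.0705  0.1335]
[[321.4262 239.1585]]
```

View pics/topcrop2.png

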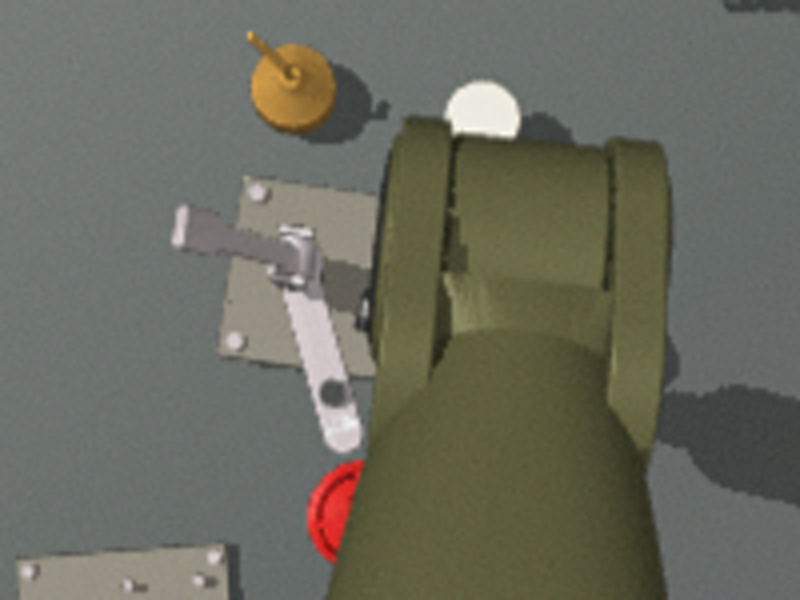

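```bash
python3 - <<'E'
from h import *
w=np.load("wrist2.npz");Q=cloud(w)
for v in range(236,300,4): print(v,[Q[v,u].round(3) for u in (312,322,330,345)])
cv2.imwrite("pics/w2c.png",cv2.resize(w["image"][220:300,270:380,::-1],None,fx=6,fy=6,interpolation=0))
E
```

```text
236 [array([ 0.535, -0.083,  0.026]), array([ 0.531, -0.073,  0.041]), array([ 0.529, -0.067,  0.049]), array([ 0.53 , -0.056,  0.055])]
240 [array([ 0.537, -0.084,  0.028]), array([ 0.532, -0.074,  0.045]), array([ 0.531, -0.067,  0.053]), array([ 0.533, -0.057,  0.054])]
244 [array([ 0.503, -0.07 ,  0.115]), array([ 0.505, -0.066,  0.114]), array([ 0.506, -0.062,  0.114]), array([ 0.535, -0.058,  0.056])]
248 [array([ 0.503, -0.07 ,  0.119]), array([ 0.505, -0.066,  0.119]), array([ 0.506, -0.062,  0.119]), array([ 0.538, -0.058,  0.056])]
252 [array([ 0.504, -0.07 ,  0.122]), array([ 0.505, -0.066,  0.123]), array([ 0.506, -0.062,  0.123]), array([ 0.513, -0.056,  0.114])]
256 [array([ 0.504, -0.07 ,  0.126]), array([ 0.505, -0.066,  0.127]), array([ 0.506, -0.062,  0.127]), array([ 0.512, -0.056,  0.118])]
260 [array([ 0.504, -0.07 ,  0.13 ]), array([ 0.505, -0.066,  0.13 ]), array([ 0.506, -0.062,  0.131]), array([ 0.512, -0.056,  0.123])]
264 [array([ 0.504, -0.07 ,  0.134]), array([ 0.505, -0.066,  0.134]), array([ 0.506, -0.062,  0.135]), array([ 0.512, -0.057,  0.127])]
268 
[... 391 characters left out ...]
.057,  0.146])]
280 [array([ 0.503, -0.069,  0.149]), array([ 0.507, -0.066,  0.143]), array([ 0.505, -0.062,  0.149]), array([ 0.506, -0.057,  0.151])]
284 [array([ 0.503, -0.069,  0.152]), array([ 0.509, -0.067,  0.143]), array([ 0.505, -0.063,  0.151]), array([ 0.506, -0.057,  0.153])]
288 [array([ 0.503, -0.069,  0.154]), array([ 0.51 , -0.067,  0.144]), array([ 0.505, -0.063,  0.155]), array([ 0.506, -0.057,  0.155])]
292 [array([ 0.504, -0.069,  0.156]), array([ 0.512, -0.068,  0.144]), array([ 0.505, -0.063,  0.157]), array([ 0.507, -0.058,  0.156])]
296 [array([ 0.503, -0.069,  0.159]), array([ 0.515, -0.069,  0.143]), array([ 0.506, -0.063,  0.158]), array([ 0.506, -0.058,  0.16 ])]
```

View pics/w2c.png

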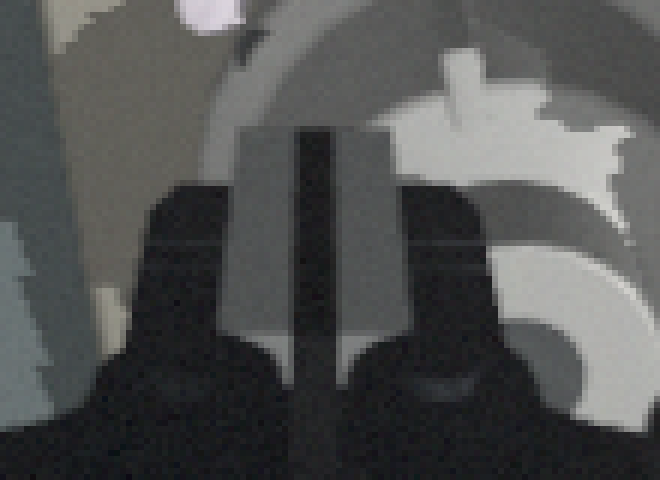

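```bash
python3 - <<'E'
from h import *
from plant import *
c=read_camera("side");np.savez("side3.npz",**c)
p=get_position();uv=proj(c,[p,p+[0,0,.031]]);print(p,get_eef_rot(),uv)
im=c["image"][:,:,::-1].copy()
u,v=uv[0].astype(int)
cr=cv2.resize(im[v-60:v+40,u-65:u+65],None,fx=6,fy=6,interpolation=cv2.INTER_CUBIC)
for q in uv: cv2.circle(cr,tuple(((q-[u-65,v-60])*6).astype(int)),5,(0,0,255),1)
cv2.imwrite("pics/side3c.png",cr)
w=np.load("wrist2.npz");print(proj(w,[[.505,-.066,.083],[.505,-.066,.114]]))
E
```

```text
[ 0.5156 -0.0691  0.0829] [-0.4531 -3.1079 -0.0002] [[325.045  230.9855]
 [325.0812 222.0277]]
[[321.3225 222.43  ]
 [321.2517 244.2464]]
```

View pics/side3c.png

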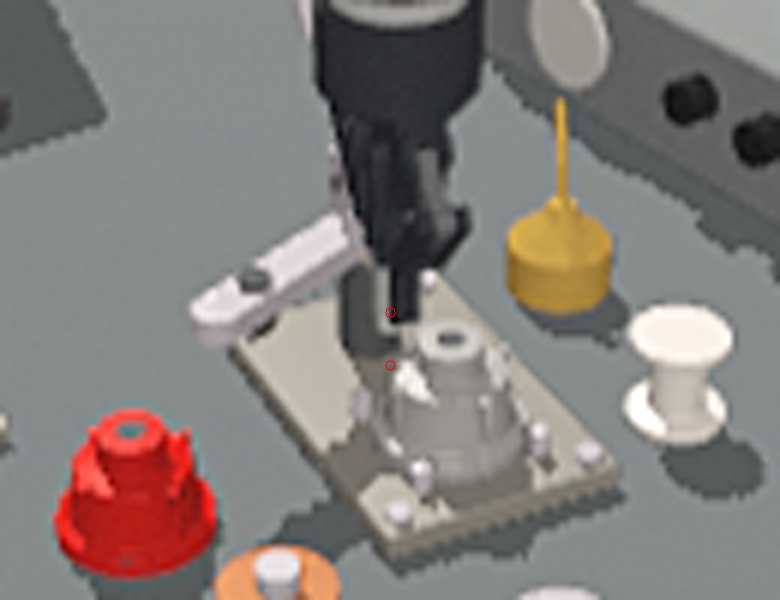

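Both cameras put the real fingertips about 30 mm higher than the reported TCP: wrist depth gives z≈0.114 against 0.083, and the side view agrees. So the finger passed over the strap without touching it. I'll go back and command the TCP lower to allow for this.

```bash
python3 - <<'E'
from h import *
from plant import *
p=get_position();move_straight([p[0],p[1],.16],vel=.2)
a,t=pp(1.17,.022,z=.16);move_straight(a,rot(-t),vel=.2)
a[2]=.058;move_straight(a,vel=.12);print(get_time_s(),get_ft_force(),get_position())
for n in ["wrist","side"]:
    c=read_camera(n);np.savez(f"{n}4.npz",**c);cv2.imwrite(f"pics/{n}4.png",c["image"][:,:,::-1])
Q=cloud(np.load("wrist4.npz"))
for v in range(240,256,3): print(v,Q[v,316],Q[v,328],Q[v,370])
E
```

```text
11.0917 [-0.4825 -0.2325  0.9857] [0.4536 0.0485 0.0586]
240 [ 0.4548  0.0217 -0.0004] [ 0.4645  0.024  -0.0004] [ 0.4985  0.0319 -0.0004]
243 [0.4478 0.0591 0.0889] [0.4538 0.0601 0.088 ] [0.4989 0.0299 0.0009]
246 [0.4479 0.0589 0.0918] [0.4536 0.0603 0.092 ] [ 0.5002  0.0264 -0.0011]
249 [0.4479 0.0592 0.0958] [0.4537 0.0598 0.0944] [ 0.501   0.0237 -0.0012]
252 [0.4481 0.0586 0.0978] [0.4536 0.0601 0.0982] [ 0.5016  0.0213 -0.0006]
255 [0.4481 0.0586 0.101 ] [0.4535 0.0599 0.101 ] [0.5021 0.0189 0.0001]
```

View pics/wrist4.png

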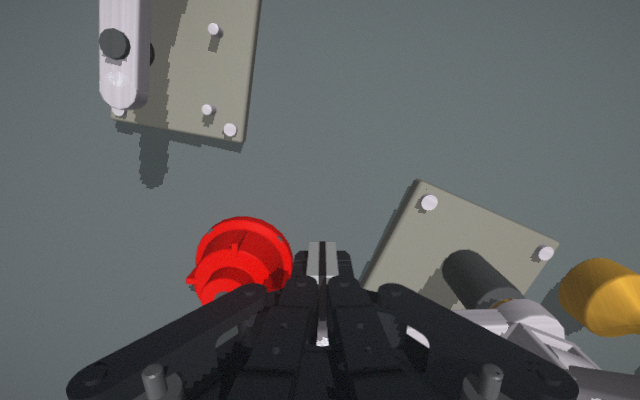

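View pics/side4.png

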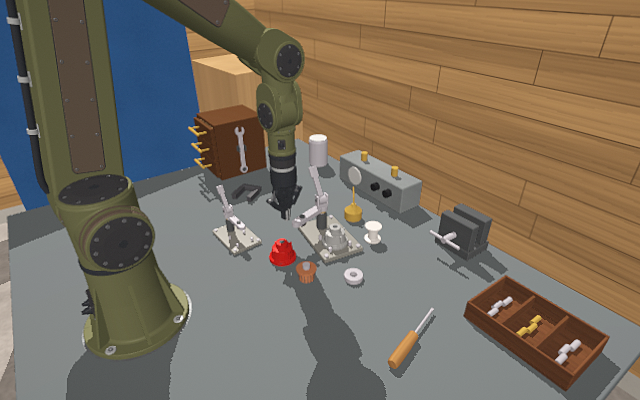

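The tip now measures z≈0.088, at row 243, level with the strap. The red look-alike at (240,260) is lower and off to one side. I'll push with a force guard.

```bash
python3 - <<'E'
from h import *
from plant import *
for th in [1.17,1.05,.9,.75,.6,.45,.3,.18]:
    a,t=pp(th,0,z=.058);move_straight(a,rot(-t),vel=.08)
    f=get_ft_force();print(th,get_time_s(),f,"along t",f[:2]@(t[0]*ex+t[1]*ey))
    if np.linalg.norm(f)>20: break
for n in ["wrist","side"]:
    c=read_camera(n);np.savez(f"{n}5.npz",**c);cv2.imwrite(f"pics/{n}5.png",c["image"][:,:,::-1])
E
```

```text
1.17 11.6167 [ 0.0443 -0.0919 -0.6324] along t 0.09960926077864098
1.05 11.9333 [ 0.1846 -0.6558 -1.0693] along t 0.6792418932115261
0.9 12.2917 [ 0.1487 -1.0211 -0.3356] along t 0.9662913854745385
0.75 12.65 [ 0.6507 -0.5583 -1.0205] along t 0.8388010693274595
0.6 13.0083 [-0.9936 -0.5429  0.5906] along t -0.33779886492435285
0.45 13.3667 [ 0.5828  0.1111 -0.8157] along t 0.41070531650044745
0.3 13.725 [-0.4371  0.0345 -0.4665] along t -0.4056958990775889
0.18 14.0417 [ 0.5603 -0.089   0.5858] along t 0.5570914804893912
```

View pics/wrist5.png

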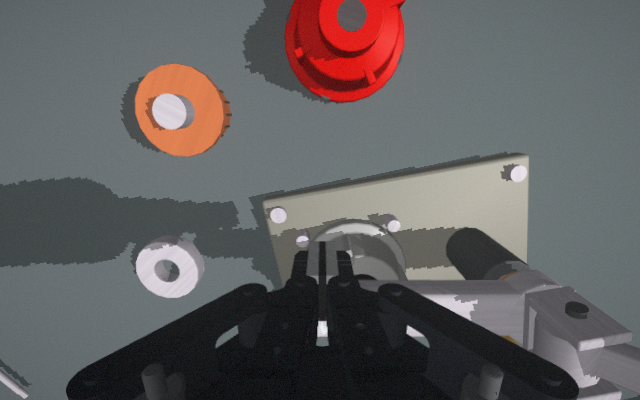

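View pics/side5.png

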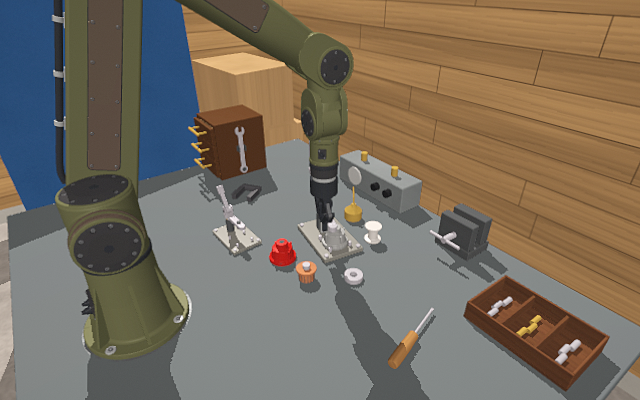

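The strap has moved along with the finger; its edge is at (440,285), parallel to the gripper. I'll push the rest of the way to the stop in small guarded steps.

```bash
python3 - <<'E'
from h import *
from plant import *
for th in [.1,.05,.03,.01,-.01,-.025,-.04,-.055,-.07]:
    a,t=pp(th,0,z=.058);move_straight(a,rot(-t),vel=.04);hold(.1)
    f=get_ft_force();ft=f[:2]@(t[0]*ex+t[1]*ey);print(th,get_time_s(),f,"along t",ft)
    if abs(ft)>10: break
hold(.2)
a,t=pp(max(th,0),.02,z=.058);move_straight(a,rot(-t),vel=.1)
a[2]=.22;move_straight(a,vel=.2)
a,t=pp(0,.07,z=.22);move_straight(a,vel=.2)
for n in ["wrist","side","top"]:
    c=read_camera(n);np.savez(f"{n}6.npz",**c);cv2.imwrite(f"pics/{n}6.png",c["image"][:,:,::-1])
print(get_time_s())
Q=cloud(np.load("wrist6.npz"));m=(Q[...,2]>.093)&(Q[...,2]<.107)
f=np.c_[(Q[m][:,:2]-piv)@ex,(Q[m][:,:2]-piv)@ey]
r=np.hypot(*f.T);f=f[(r>.03)&(r<.14)&(f[:,1]<0)]
mu=f.mean(0);w,v=np.linalg.eigh(np.cov(f.T));d=v[:,1]*np.sign(v[:,1]@mu);print(len(f),mu,d,"angle",np.arctan2(-d[0],-d[1]),np.arctan2(-mu[0],-mu[1]),(f@d).max())
E
```

```text
0.1 14.6167 [ 0.8739 -0.9581 -0.1634] along t 1.0962613287629845
0.05 15.0083 [-0.93    0.5838  0.3923] along t -1.0341761602239232
0.03 15.3583 [ 0.1811  0.2443 -0.4613] along t 0.12952912682660556
0.01 15.7083 [-0.0173  0.0227 -0.424 ] along t -0.021052470720371703
-0.01 16.0583 [-0.4917  0.186   0.0847] along t -0.5148324817241575
-0.025 16.4083 [-1.7369 -0.5233 -0.1988] along t -1.6448093555488243
-0.04 16.7583 [-3.8491  0.137   0.5857] along t -3.8351657789691367
-0.055 17.1083 [-5.6763  1.0053  0.5446] along t -5.753393568075344
-0.07 17.4583 [-8.8724  1.6432  2.5202] along t -8.990465084907017
19.5917
904 [-0.0013 -0.0525] [-0.0479 -0.9989] angle 0.047899788358474124 0.024959312481867897 0.07828475609513094
```

View pics/wrist6.png

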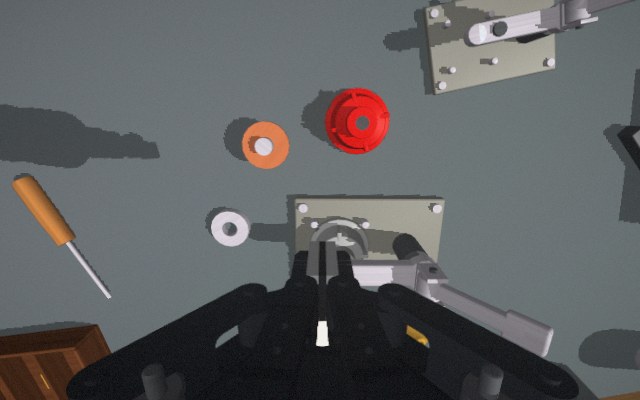

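View pics/side6.png

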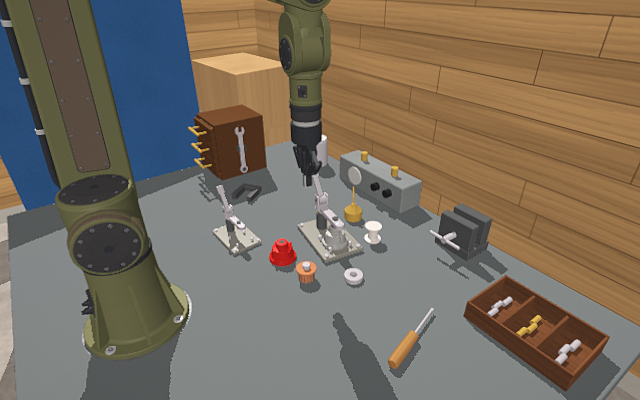

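The force ramps once the strap reaches its stop, and the side view shows it over the housing. Next I go above the lever.

```bash
cat >> h.py <<'E'
def lp(adeg,gap=0,r=.09,off=.030):  # TCP so that finger's +y bottom edge presses lever's upper face
    a=np.radians(adeg);n=.005+gap
    y=r*np.cos(a)-n*np.sin(a);z=.12+r*np.sin(a)+n*np.cos(a)
    return W(0,y-.011,z-off)
E
python3 - <<'E'
from h import *
from plant import *
p=get_position();move_straight([p[0],p[1],.26],vel=.2)
R=rot(np.array([0,-1.]));a=lp(55,.025);print(a)
move_pose([a[0],a[1],.26],R);print(get_time_s())
for n in ["wrist","side"]:
    c=read_camera(n);np.savez(f"{n}7.npz",**c);cv2.imwrite(f"pics/{n}7.png",c["image"][:,:,::-1])
for n in ("wrist7","side7"):
    Q=cloud(np.load(n+".npz"));m=(Q[...,2]>.093)&(Q[...,2]<.103)
    f=np.c_[(Q[m][:,:2]-piv)@ex,(Q[m][:,:2]-piv)@ey]
    r=np.hypot(*f.T);f=f[(r>.03)&(r<.14)&(f[:,1]<0)&(abs(f[:,0])<.05)]
    mu=f.mean(0);w,v=np.linalg.eigh(np.cov(f.T));d=v[:,1]*np.sign(v[:,1]@mu);print(n,len(f),mu,"angle",np.arctan2(-d[0],-d[1]),np.arctan2(-mu[0],-mu[1]),(f@d).max())
E
```

```text
[0.5733 0.0449 0.1809]
21.1667
wrist7 2076 [ 0.0014 -0.0773] angle 0.008830638150992104 -0.018426110319511 0.12678283708530766
side7 158 [ 0.0013 -0.0811] angle 0.005265810699943976 -0.015630457199340777 0.1263052503234156
```

View pics/wrist7.png

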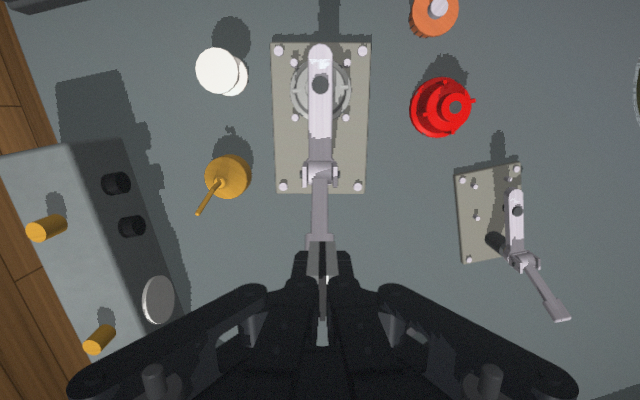

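View pics/side7.png

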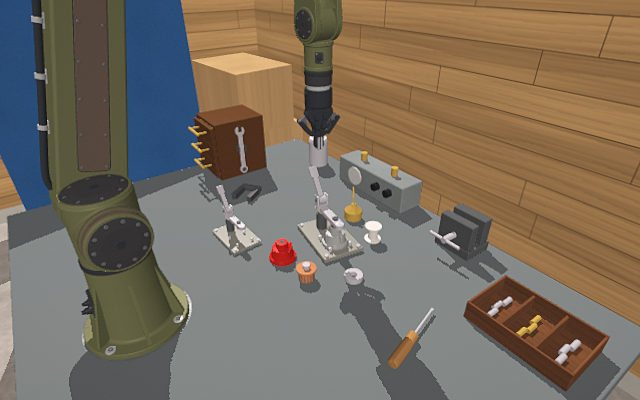

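The wrist view shows the strap straight over the housing (fitted angle about 0.01 rad) and the lever in line under the fingers, (320,180) to (320,240). Now I press along the lever's arc.

```bash
python3 - <<'E'
from h import *
from plant import *
for ad,g in [(55,.025),(55,.012),(50,0),(42,0),(34,0),(26,0),(18,0),(10,0),(4,0),(0,0),(-3,0)]:
    a=lp(ad,g);move_straight(a,vel=.07)
    f=get_ft_force();print(ad,g,round(get_time_s(),2),f)
    if np.linalg.norm(f)>50: break
for n in ["wrist","side"]:
    c=read_camera(n);np.savez(f"{n}8.npz",**c);cv2.imwrite(f"pics/{n}8.png",c["image"][:,:,::-1])
E
```

```text
55 0.025 22.55 [0.8031 0.552  0.5886]
55 0.012 22.88 [ 0.0371 -0.114   0.0004]
50 0 23.32 [0.0885 0.094  0.3147]
42 0 23.65 [-0.1714 -0.1054  0.3739]
34 0 23.98 [-0.3958 -1.3246  0.4004]
26 0 24.32 [-0.6994 -0.7515 -0.4385]
18 0 24.65 [-0.5258  0.0825  0.3441]
10 0 24.98 [0.2828 0.0225 0.1028]
4 0 25.27 [-0.1737 -0.394   0.1518]
0 0 25.52 [-4.772  -1.4322 16.9742]
-3 0 25.77 [-15.7336  -3.6925  46.08  ]
```

View pics/wrist8.png

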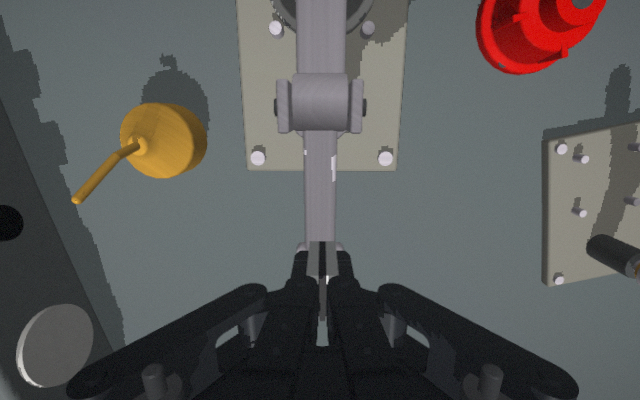

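View pics/side8.png

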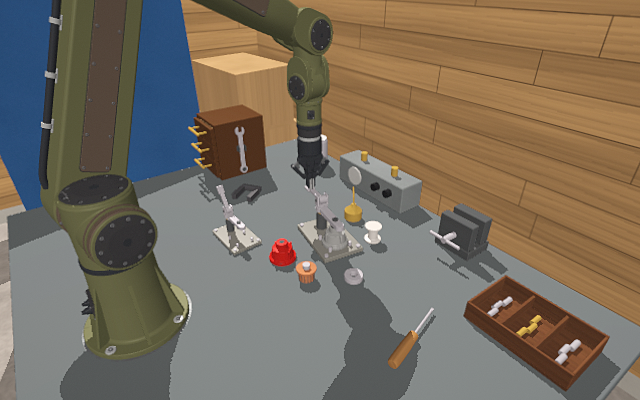

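```bash
python3 - <<'E'
from h import *
from plant import *
print(get_position(),get_ft_force())
for n in ("wrist8",):
    Q=cloud(np.load(n+".npz"));f=np.c_[(Q[...,:2]-piv)@ex if 0 else ((Q[...,:2]-piv)@ex).ravel(),((Q[...,:2]-piv)@ey).ravel(),Q[...,2].ravel()]
    m=(abs(f[:,0])<.006)&(f[:,1]>.022)&(f[:,1]<.06)&(f[:,2]>.1)&(f[:,2]<.15);q=f[m]
    k=np.polyfit(q[:,1],q[:,2],1);print(len(q),np.degrees(np.arctan(k[0])),np.polyval(k,[.02,.06]))
p=get_position();move_straight(p+[0,0,.0]+np.array([0,0,.10]),vel=.15)
for n in ["wrist","side"]:
    c=read_camera(n);np.savez(f"{n}9.npz",**c);cv2.imwrite(f"pics/{n}9.png",c["image"][:,:,::-1])
Q=cloud(np.load("wrist9.npz"));f=np.c_[((Q[...,:2]-piv)@ex).ravel(),((Q[...,:2]-piv)@ey).ravel(),Q[...,2].ravel()]
m=(abs(f[:,0])<.006)&(f[:,1]>.022)&(f[:,1]<.1)&(f[:,2]>.09)&(f[:,2]<.15);q=f[m]
k=np.polyfit(q[:,1],q[:,2],1);print(len(q),np.degrees(np.arctan(k[0])),np.polyval(k,[.02,.06,.1]))
m=(abs(f[:,0])<.02)&(f[:,1]<-.03)&(f[:,1]>-.14)&(f[:,2]>.085)&(f[:,2]<.1);q=f[m];w,v=np.linalg.eigh(np.cov(q[:,:2].T));d=v[:,1];print("strap top",np.median(q[:,2]),"ang",np.arctan(d[0]/d[1]),get_time_s(),get_ft_force())
E
```

```text
[0.5849 0.1069 0.0967] [-15.6258  -3.4497  46.3429]
1782 -3.2338042817806323 [0.1234 0.1212]
1275 -2.890429173559716 [0.1235 0.1214 0.1194]
strap top 0.09521813489421356 ang 0.008342120624705492 26.825 [-0.2826 -0.5442 -0.1863]
```

View pics/wrist9.png

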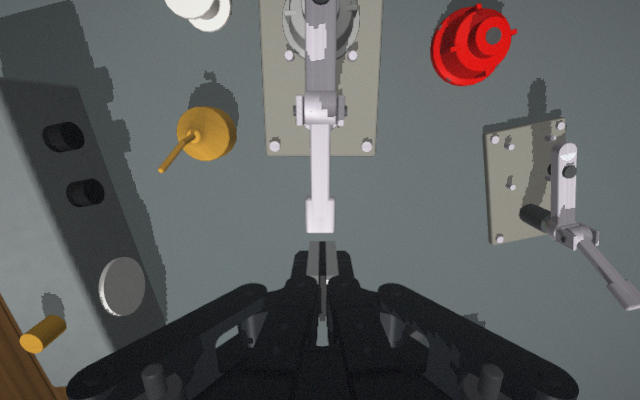

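View pics/side9.png

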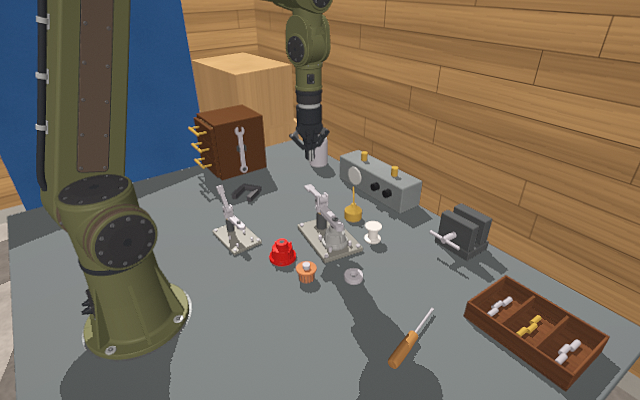

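With the arm lifted away, the lever is at −2.9° (its stop is −3°), the strap is at 0.008 rad, and its top has dropped to about 95–96 mm, so it is clamped. In wrist9 the lever runs from (320,110) to (320,230) and the gripper is free of it. I'll rise a little further and hand in.

```bash
python3 - <<'E'
from h import *
from plant import *
p=get_position();move_straight([p[0],p[1],.27],vel=.2);hold(.3)
print(get_ft_force(),get_joint_velocities(),get_time_s())
finish_job()
E
```

```text
[ 0.2903 -0.2344 -0.7307] [-0.0001 -0.0023  0.0062  0.0013 -0.0009 -0.0028] 27.6417
the job is handed in; nothing more can be done
```

I swung the strap fully over the housing to its stop, pressed the cam lever down to its lower stop, moved clear and handed the job in at 27.6 s.

**Last checks, with the arm off the fixture:**
- **Strap:** its angle measured about 0.008 rad, against a limit of 0.09. Its top had dropped from about 99 to 95 mm, the roughly 4 mm expected when clamped.
- **Lever:** it measured 2.9° below level; its stop is at 3°.
- **Arm:** the wrist force was back to noise level, below 1 N, so it was touching nothing.
- **Other things on the bench:** none appeared disturbed in the final pictures. I did not re-measure the loose parts or the housing.

**Disagreement:** both cameras showed the real fingertips about 30 mm higher than the reported TCP. Because of this the first push passed over the strap without touching it. I lowered the commanded height by that amount and the second push worked.

**Not measured:** the force of the pad on the boss could not be read. I inferred the clamping from the strap drop and the lever angle. The highest wrist force I read was about 49 N, with the lever on its stop.

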